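Check-weigh and pack fastener tins into a divided crate

ROBOT

A 6-joint arm with a two-finger parallel gripper is mounted at the origin on the work surface. World frame = base frame: x ahead of the robot, y to its left, z up, the work surface at z = 0. Lengths are in mm, angles in rad, forces in N, time in s.
With the tool pointing down it reaches from about 350 to 975 mm from the base axis. Payload 7.1 kg.
Tool frame: the origin (TCP) lies midway between the tips of the shut fingers; the grasp point (between the pads) lies 19 mm behind it; z points along the fingers, y is the line along which they close (so a half turn about z gives the same grasp; the last joint's range is limited). The gripper opens to 88 mm and grips with 3 to 60 N. Pads are 20 mm wide; open, the fingers measure 115 mm over their backs; the gripper's body (75 mm by 178 mm) begins 61 mm behind the grasp point.
Start: joints at [1.226, 0.423, 1.63, -0, 1.089, -0.019], TCP at [200.01, 592.115, 187.275] pointing down, gripper open.
Joint ranges: [-3, 3], [-0.9, 2.11], [0.09, 2.58], [-1.31, 4.45], [0.11, 2.69], [-2.54, 2.54]. Speed limits (rad/s): [2.39, 2.39, 3.01, 3.14, 3.14, 3.14].

INTERFACE

Orientations are given as a rotation vector (axis times angle).
In Python, from workcell import get_obs, get_image, camera_params, close_job gives the robot as it stands.
- The arm moves only by the shell command python3 -m creep 'ROWS' [OPENING]. ROWS is a JSON object of lists of equal length, an entry for each row: "delta_pos": the shift along the tool's x, y, z in m, a list of three; "twist": the turn, a rotation vector about the tool's x, y, z in degrees, a list of three. A call has 1 to 20 rows; each row shifts and turns the commanded pose from where the row before left it, along the tool's axes as they then stand; what a row does not reach is not made up. A row lasts 1/12 s, in which the tool goes at most 41.7 mm and 7.16 degrees, less where a joint would pass 70% of its speed; a pose out of reach is approached as far as the arm can. A call with a gripper value outside its range is refused whole. OPENING is the opening, from 0 (shut) to 1 (fully open), set as the call begins (- or left out, the last holds). The fingers move at their own pace and stop on an object; the grip force is fixed at half the most. Time passes only in rows, so rows that do not move let the fingers close. It gives the time, the measured TCP pose, the force, the opening and the grip force at its end, in the units of the state.
- get_obs(): the state, without advancing time (a new reading comes with each control period).
- get_image(name): name is "scene" or "top" or "wrist"; returns (picture, depth): 400x640x3 uint8, red, green, blue; 400x640 float32, mm along the optical axis (not along the pixel's ray), 0 where there is no reading.
- camera_params(name): a dict with "camera_matrix" (3x3 intrinsics, pixels), "extrinsics" (4x4, takes a point from camera to world coordinates). Camera axes: x right, y down, z forward; pixel columns grow to the right and rows downward; lengths in mm; the calibration is good to about 2 mm. A picture is of the moment at which its call begins: read the wrist's pose just before it. camera_params takes no time and is no camera call; for the wrist camera it gives the pose at the moment of the call.
- close_job(): hands the job in; it is judged then, once.
The state is a dict: "t": time; "qpos": joint angles; "qvel": joint speeds; "joint_torque": joint torques, N m; "ee_pos": TCP position; "orientation": TCP orientation; "ft_force": force on the tool from outside, world axes, zero at the start; "moment": the same for the moment, N m; "width": finger opening in mm; "grasp_force": force on a finger pad.
Only numpy, scipy, OpenCV 4.12 (cv2) and the standard library are available. Lean on these libraries where they do the work, as an engineer would, in place of code of your own. Each camera call takes 0.05 s, during which the arm holds its last target. There are 200 camera calls.

TASK

Check-weigh the slim canister by setting it gently upright in the centre of the scale's pan and letting go until it settles, and afterwards pack it upright in an empty cell of the green crate. Slide the two loose wide tins across the counter, without lifting or tipping them, through the crate's open front, so that in the end every cell holds exactly one upright item standing fully inside, nothing sticking out past the front. Leave the tin that is already packed where it is and do not disturb the other things on the counter.

Things in the scene. Friction and masses are not known exactly. Their poses are not given: they have to be found in the camera images.
- tin_a: Wide plain steel tin, a closed upright cylinder 90 mm in diameter and 80 mm high, 0.4 to 0.8 kg, too wide to grip; origin at the centre of its underside, z up. One of the two wide tins standing loose on the counter in front of the crate.
- tin_b: Wide plain steel tin, a closed upright cylinder 90 mm in diameter and 80 mm high, 0.4 to 0.8 kg, too wide to grip; origin at the centre of its underside, z up. The other loose wide tin, identical to tin_a.
- tin_packed: Wide plain steel tin, a closed upright cylinder 90 mm in diameter and 80 mm high, 0.4 to 0.8 kg, too wide to grip; origin at the centre of its underside, z up. Identical to the others, but already packed in one of the four cells at the start; it stays there.
- canister: Slim steel canister, a closed upright cylinder 56 mm in diameter and 130 mm high, about 0.5 kg, standing in a row with the two loose wide tins; origin at the centre of its underside, z up.
- crate: Green steel divided crate, fixed, no floor. Four cells in a row along its y, 110 x 110 mm inside, open on top and at the front (-x, to the robot). Walls 60 mm high, 6 mm thick: back, two ends, three dividers. Origin on the counter, mid-row, at half the cells' depth: open front at x = -55 mm, inside of back wall at +55 mm. A flat black disc on the counter (look only) marks each empty cell.
- scale: Grey sprung parts scale, fixed on the counter at the right: housing 150 x 150 x 35 mm, origin at the centre of its underside; above it the round steel pan.
- pan_top (a point): Centre of the upper face of the scale's round pan, 130 mm in diameter, 6 mm thick, 60 mm above the counter when empty; it sinks with the load.
- scale_pan (a joint): How far the pan is pressed down, m: 0 empty, about 0.008 under the canister, 0.014 at its stop.
- cell0 (a point): Centre of crate cell 0 at counter level (cell 0 is leftmost seen from the robot, +y; cell 3 rightmost); axes as the crate's; cells are 116 mm apart.
- cell1 (a point): Centre of crate cell 1 at counter level (cell 0 is leftmost seen from the robot, +y; cell 3 rightmost); axes as the crate's; cells are 116 mm apart.
- cell2 (a point): Centre of crate cell 2 at counter level (cell 0 is leftmost seen from the robot, +y; cell 3 rightmost); axes as the crate's; cells are 116 mm apart.
- cell3 (a point): Centre of crate cell 3 at counter level (cell 0 is leftmost seen from the robot, +y; cell 3 rightmost); axes as the crate's; cells are 116 mm apart.
- spanner: Bystander, not to be disturbed: open-ended steel spanner lying flat at the left, pointing away from the robot, about 15 mm thick; its origin lies in the tool, at its underside.
- oil: Bystander, not to be disturbed: grey bottle with black cap, 60 mm across, 170 mm high, standing left of the crate; origin at its underside.
- carton: Bystander, not to be disturbed: cardboard carton 60 x 120 x 60 mm high, behind the scale; origin at its underside.
- jar: Bystander, not to be disturbed: clear jar with steel lid, 64 mm across, 80 mm high, standing at the left; origin at its underside.

How it is judged:
By the outcome, as a careful person would: the job done as asked, in the order asked, and still so for the second after the job is handed in, with the robot touching nothing.
It also fails if it takes over 72 s, if anything falls off the work surface, if the arm or the gripper's body presses on something with over 40 N, if the wrist force passes 120 N, or if a joint passes its speed limit or range.

## Working session

There is one attempt and no reset: what is moved stays moved. The work goes in short steps, Python scripts to look and compute and a shell command to move; the robot and the scene stay as the last step left them, time stands still between calls to the robot, and variables do not carry over. Pictures are saved under pics/ and viewed, at most 10 in all, crops included, and the job is handed in when it is done.

```bash
mkdir -p pics; ls; python3 - <<'E'
from workcell import *
import cv2,numpy as np
print(get_obs())
for n in("scene","top"):
    p,d=get_image(n);cv2.imwrite(f"pics/{n}0.png",p[:,:,::-1]);np.savez(f"{n}0.npz",p=p,d=d,**camera_params(n))
    c=camera_params(n);print(n,c["camera_matrix"].round(1).tolist(),c["extrinsics"].round(3).tolist())
E
```

```text
pics
{'t': 0.0, 'qpos': array([ 1.22599713e+00,  4.23819741e-01,  1.63072134e+00, -2.43969304e-05,
        1.08860158e+00, -1.89978517e-02]), 'qvel': array([-3.32692691e-05,  8.65744057e-04,  5.85570829e-04,  6.67245817e-04,
       -1.14972905e-03,  5.99844225e-04]), 'joint_torque': array([ 1.83709839e-03, -5.44591033e+01, -2.73692322e+01,  6.45518862e-02,
        2.24776292e-02, -1.39818740e-04]), 'ee_pos': array([199.81027957, 591.53285407, 186.50260708]), 'orientation': array([-5.09447383e-01, -3.09974738e+00,  2.40052838e-03]), 'ft_force': array([0.23949592, 0.3949927 , 0.84309373]), 'moment': array([ 0.00599073, -0.04215299, -0.03183796]), 'grasp_force': 0.0, 'width': 87.44834135108823}
scene [[485.8, 0.0, 313.7], [0.0, 485.8, 199.4], [0.0, 0.0, 1.0]] [[-0.583, 0.418, -0.697, 1541.152], [0.813, 0.309, -0.494, 702.231], [0.009, -0.854, -0.52, 831.807], [0.0, 0.0, 0.0, 1.0]]
top [[431.7, 0.0, 326.6], [0.0, 431.7, 198.6], [0.0, 0.0, 1.0]] [[-0.012, -0.998, 0.066, 439.971], [-1.0, 0.011, -0.015, 17.627], [0.014, -0.066, -0.998, 1420.518], [0.0, 0.0, 0.0, 1.0]]
```

View pics/top0.png

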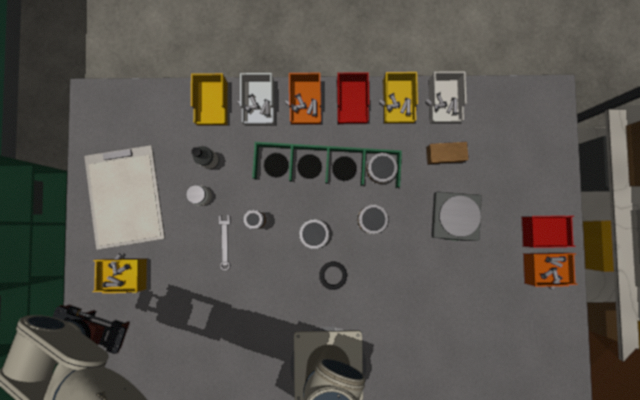

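View pics/scene0.png

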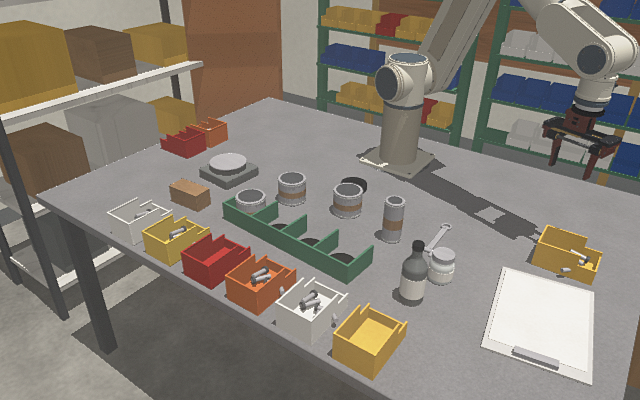

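The top view shows the crate at px (255–400, 145–187), with its black discs at (276,165), (310,167) and (344,168). The packed tin is at (382,167), so cells 0–2 are empty. The canister is at (254,219), the loose tins at (314,234) and (373,219), the pan at (460,215), the spanner at (225,240), the jar at (199,195), the oil at (206,157) and a flat black ring at (333,275). The scene view agrees.

```bash
cat > h.py <<'E'
import numpy as np,cv2
def cloud(f):
    z=np.load(f);K=z["camera_matrix"];E=z["extrinsics"];d=z["d"]
    v,u=np.mgrid[:400,:640]
    P=np.stack([(u-K[0,2])/K[0,0]*d,(v-K[1,2])/K[1,1]*d,d],-1)
    W=P@E[:3,:3].T+E[:3,3];W[d<=0]=np.nan
    return W,z["p"]
def circ(W,c,r,zl,zh):
    m=(np.hypot(W[...,0]-c[0],W[...,1]-c[1])<r)&(W[...,2]>zl)&(W[...,2]<zh)
    q=W[m]
    if len(q)<5: return None
    (a,b),R=cv2.minEnclosingCircle(q[:,:2].astype(np.float32))
    return len(q),np.round([a,b,R,np.median(q[:,2])],1).tolist(),"bbox mid",((q.min(0)+q.max(0))/2)[:2].round(1).tolist(),"ext",np.ptp(q,axis=0).round(0).tolist()
E
python3 - <<'E'
from h import *
T,tp=cloud("top0.npz");S,sp=cloud("scene0.npz")
pix=dict(can=(254,219),A=(314,234),B=(373,219),P=(382,167),pan=(460,215),d0=(276,165),d1=(310,167),d2=(344,168),ring=(333,275),jar=(199,195),oil=(206,157),carton=(448,152),span=(225,245))
for n,(u,v) in pix.items():
    w=T[v,u];print(n,w.round(1))
    if n in("can","A","B","P","pan"):
        zl,zh={"can":(120,140),"pan":(50,70)}.get(n,(70,90))
        for nm,C in(("top",T),("scene",S)): print("  ",nm,circ(C,w,75 if n=="pan" else 55,zl,zh))
for n,(C,p) in dict(top=(T,tp),scene=(S,sp)).items():
    r,g,b=[p[...,i].astype(int) for i in range(3)]
    m=(g>r+20)&(g>b+8)&(C[...,2]>50)&(C[...,2]<70)&(abs(C[...,1]-0)<400)&(C[...,0]>350)&(C[...,0]<800)
    q=C[m];R=cv2.minAreaRect(q[:,:2].astype(np.float32));print(n,len(q),np.median(q[:,2]),R,cv2.boxPoints(R).round(1).tolist())
    # dark discs
for n,(C,p) in dict(top=(T,tp),scene=(S,sp)).items():
    c=[T[v,u] for u,v in((276,165),(310,167),(344,168))]
    for w in c:
        m=(p.max(-1)<32)&(np.hypot(C[...,0]-w[0],C[...,1]-w[1])<60)&(abs(C[...,2])<12);q=C[m]
        if len(q)>5: print(n,"disc",len(q),cv2.minEnclosingCircle(q[:,:2].astype(np.float32)))
m=(abs(T[...,2])<25)&(T[...,0]>300)&(T[...,0]<480)&(abs(T[...,1]-300)<40); q=T[m]; 
k=tp[m].mean(-1); q=q[k>110]; print("spanner",len(q),q.min(0),q.max(0))
E
```

```text
can [466.3 215.8 127.9]
   top (290, [466.4, 220.5, 29.1, 129.3], 'bbox mid', [466.3, 220.8], 'ext', [54.0, 58.0, 16.0])
   scene (221, [471.5, 218.4, 30.6, 129.5], 'bbox mid', [472.8, 220.6], 'ext', [56.0, 56.0, 15.0])
A [418.6  38.   76.2]
   top (679, [420.2, 39.6, 45.6, 80.2], 'bbox mid', [420.2, 39.6], 'ext', [90.0, 90.0, 15.0])
   scene (411, [425.2, 38.7, 47.8, 79.9], 'bbox mid', [426.4, 39.2], 'ext', [93.0, 89.0, 15.0])
B [ 462.8 -145.5   82.1]
   top (676, [463.9, -145.9, 45.7, 80.2], 'bbox mid', [463.0, -146.2], 'ext', [88.0, 88.0, 18.0])
   scene (361, [470.5, -147.1, 49.3, 80.1], 'bbox mid', [469.4, -145.9], 'ext', [94.0, 91.0, 14.0])
P [ 625.1 -177.    81.4]
   top (663, [625.9, -177.9, 46.2, 80.0], 'bbox mid', [625.7, -177.7], 'ext', [89.0, 89.0, 15.0])
   scene (438, [630.1, -178.5, 47.3, 79.9], 'bbox mid', [630.2, -178.2], 'ext', [92.0, 92.0, 15.0])
pan [ 472.6 -425.3   56.8]
   top (1303, [471.2, -423.4, 65.4, 59.9], 'bbox mid', [469.9, -423.6], 'ext', [127.0, 129.0, 19.0])
   scene (529, [474.8, -423.0, 71.4, 60.3], 'bbox mid', [475.2, -425.9], 'ext', [135.0, 131.0,
[... 394 characters left out ...]
5, -243.1999969482422], [715.4000244140625, 226.10000610351562], [599.2999877929688, 234.3000030517578]]
scene 708 58.935742733925395 ((645.0409545898438, -6.1732940673828125), (474.56396484375, 120.9100112915039), 86.18756866455078) [[568.9000244140625, -238.89999389648438], [689.5999755859375, -246.89999389648438], [721.0999755859375, 226.60000610351562], [600.5, 234.60000610351562]]
top disc 408 ((647.4945678710938, 163.2716827392578), 38.19392013549805)
top disc 410 ((641.7623291015625, 52.88056564331055), 38.153682708740234)
top disc 408 ((633.9072265625, -61.80207061767578), 38.19031524658203)
spanner 305 [303.6178931  261.61725813  -6.37445908] [479.62722905 339.78963319  14.81469034]
```

```bash
cat > g.py <<'E'
import sys,numpy as np
from workcell import get_obs
from scipy.spatial.transform import Rotation as Ro
# usage: g.py x y z [heading of tool y, deg] -> delta in tool axes (mm) after the turn
o=get_obs();R=Ro.from_rotvec(o["orientation"]).as_matrix();a=[float(s) for s in sys.argv[1:]]
h=np.degrees(np.arctan2(R[1,1],R[0,1]))
print("t",round(o["t"],2),"pos",o["ee_pos"].round(1),"heading",h.round(2),"tilt",np.degrees(np.arccos(-R[2,2])).round(2),"F",o["ft_force"].round(1),"w",round(o["width"],1),"grip",round(o["grasp_force"],1),"q",o["qpos"].round(2))
if len(a)>=3:
    if len(a)>3:
        t=(h-a[3]+180)%360-180;print("twist z",t.round(2),"rows>=",int(np.ceil(abs(t)/7.1)));R=R@Ro.from_euler("z",t,degrees=True).as_matrix()
    print("delta tool mm",(R.T@(np.array(a[:3])-o["ee_pos"])).round(1))
E
python3 g.py 420 220 260; python3 -m creep '{"delta_pos":[[0,0,0]],"twist":[[0,0,0]]}' 1
```

```text
t 0.1 pos [199.8 591.6 186.6] heading 71.33 tilt 0.08 F [-0.2  0.8 -0.2] w 88.2 grip 0.0 q [ 1.23  0.42  1.63 -0.    1.09 -0.02]
delta tool mm [-327.5 -281.7  -73. ]
t: 0.18
ee_pos: [199.9, 591.7, 186.7]
orientation: [-0.509, -3.1, 0.002]
ft_force: [0.1, 0.3, 0.2]
width: 87.9
grasp_force: 0.0
```

```bash
python3 -m creep '{"delta_pos":[[-0.01,-0.009,-0.004],[-0.022,-0.019,-0.005],[-0.022,-0.019,-0.005],[-0.022,-0.019,-0.005],[-0.022,-0.019,-0.005],[-0.022,-0.019,-0.005],[-0.022,-0.019,-0.005],[-0.022,-0.019,-0.005],[-0.022,-0.019,-0.005],[-0.022,-0.019,-0.005],[-0.022,-0.019,-0.005],[-0.022,-0.019,-0.005],[-0.022,-0.019,-0.005],[-0.022,-0.019,-0.005],[-0.02,-0.017,-0.004],[-0.01,-0.009,0],[0,0,0],[0,0,0]],"twist":[[0,0,0],[0,0,0],[0,0,0],[0,0,0],[0,0,0],[0,0,0],[0,0,0],[0,0,0],[0,0,0],[0,0,0],[0,0,0],[0,0,0],[0,0,0],[0,0,0],[0,0,0],[0,0,0],[0,0,0],[0,0,0]]}' 1
python3 - <<'E'
from workcell import *
import cv2,numpy as np
c=camera_params("wrist");p,d=get_image("wrist");cv2.imwrite("pics/w1.png",p[:,:,::-1]);np.savez("w1.npz",p=p,d=d,**c)
print(c["extrinsics"].round(2).tolist())
from h import *
W,p=cloud("w1.npz");print("can",circ(W,(468,220),55,120,140));print("A",circ(W,(422,39),60,70,90))
E
python3 g.py 466 220 260
```

```text
t: 1.68
ee_pos: [418.5, 219.7, 260.4]
orientation: [-0.513, -3.099, -0.0]
ft_force: [-0.8, 0.5, 0.8]
width: 87.8
grasp_force: 0.0
[[0.32, 0.9, 0.29, 337.82], [0.95, -0.31, -0.1, 247.99], [0.0, 0.3, -0.95, 456.63], [0.0, 0.0, 0.0, 1.0]]
can (2077, [468.1, 221.9, 29.1, 129.1], 'bbox mid', [467.2, 222.2], 'ext', [56.0, 57.0, 12.0])
A (4050, [421.2, 42.2, 45.9, 79.2], 'bbox mid', [421.4, 42.7], 'ext', [91.0, 90.0, 12.0])
t 1.73 pos [418.1 220.3 260.3] heading 71.28 tilt 0.02 F [-0.7  0.1  0.2] w 87.5 grip 0.0 q [ 0.46  0.11  1.88  0.    1.15 -0.78]
delta tool mm [-45.4  15.1   0.2]
```

View pics/w1.png

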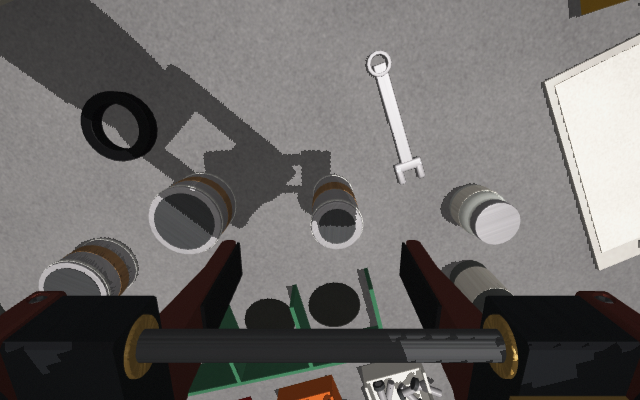

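The wrist view shows the canister's top at about (337,225), clear of the spanner and jar. All three cameras put the canister at about (468,221) with its top at 129 mm, so I'm going there.

```bash
python3 g.py 468 221 76
python3 -m creep '{"delta_pos":[[-0.012,0.004,0],[-0.012,0.004,0],[-0.012,0.004,0],[-0.011,0.005,0],[0,0,0],[0,0,0.015],[0,0,0.03],[0,0,0.03],[0,0,0.03],[0,0,0.03],[0,0,0.02],[0,0,0.02],[0,0,0.009],[0,0,0],[0,0,0]],"twist":[[0,0,0],[0,0,0],[0,0,0],[0,0,0],[0,0,0],[0,0,0],[0,0,0],[0,0,0],[0,0,0],[0,0,0],[0,0,0],[0,0,0],[0,0,0],[0,0,0],[0,0,0]]}' 1
python3 g.py 468 221 76
```

```text
t 1.73 pos [418.1 220.3 260.3] heading 71.28 tilt 0.02 F [-0.7  0.1  0.2] w 87.5 grip 0.0 q [ 0.46  0.11  1.88  0.    1.15 -0.78]
delta tool mm [-47.1  16.7 184.2]
t: 2.98
ee_pos: [468.6, 221.8, 76.3]
orientation: [-0.509, -3.099, 0.001]
ft_force: [0.3, 0.4, 0.3]
width: 87.7
grasp_force: 0.0
t 2.98 pos [468.6 221.8  76.3] heading 71.33 tilt 0.04 F [0.3 0.4 0.3] w 87.7 grip 0.0 q [ 0.42  0.43  1.94  0.    0.77 -0.83]
delta tool mm [ 0.4 -0.9  0.3]
```

```bash
python3 -m creep '{"delta_pos":[[0,0,0],[0,0,0],[0,0,0],[0,0,0],[0,0,0],[0,0,0],[0,0,0],[0,0,0],[0,0,0],[0,0,0]],"twist":[[0,0,0],[0,0,0],[0,0,0],[0,0,0],[0,0,0],[0,0,0],[0,0,0],[0,0,0],[0,0,0],[0,0,0]]}' 0
python3 g.py
```

```text
t: 3.82
ee_pos: [468.9, 221.7, 76.7]
orientation: [0.509, 3.099, 0.0]
ft_force: [-0.8, -0.4, 6.8]
width: 55.5
grasp_force: 30.0
t 3.82 pos [468.9 221.7  76.7] heading 71.34 tilt 0.04 F [-0.8 -0.4  6.8] w 55.5 grip 30.0 q [ 0.42  0.43  1.94 -0.    0.77 -0.83]
```

```bash
python3 -m creep '{"delta_pos":[[0,0,-0.004],[0,0,-0.012],[0,0,-0.024],[0,0,-0.03],[0,0,-0.03],[0,0,-0.02],[0,0,-0.01]],"twist":[[0,0,0],[0,0,0],[0,0,0],[0,0,0],[0,0,0],[0,0,0],[0,0,0]]}' 0
python3 g.py 471 -423 206
```

```text
t: 4.4
ee_pos: [469.3, 222.1, 208.6]
orientation: [0.509, 3.098, 0.003]
ft_force: [0.8, 0.1, -4.4]
width: 55.3
grasp_force: 30.0
t 4.4 pos [469.3 222.1 208.6] heading 71.33 tilt 0.17 F [ 0.8  0.1 -4.4] w 55.3 grip 30.0 q [ 0.42  0.24  1.84  0.    1.05 -0.83]
delta tool mm [-208.1 -610.6    1.8]
```

```bash
python3 -m creep '{"delta_pos":[[-0.003,-0.009,0],[-0.006,-0.018,0],[-0.01,-0.029,0],[-0.01,-0.029,0],[-0.01,-0.029,0],[-0.01,-0.029,0],[-0.01,-0.029,0],[-0.01,-0.029,0],[-0.01,-0.029,0],[-0.01,-0.029,0],[-0.01,-0.029,0],[-0.01,-0.029,0],[-0.01,-0.029,0],[-0.01,-0.029,0],[-0.01,-0.029,0],[-0.01,-0.029,0],[-0.01,-0.029,0],[-0.01,-0.029,0],[-0.01,-0.029,0],[-0.01,-0.029,0]],"twist":[[0,0,0],[0,0,0],[0,0,0],[0,0,0],[0,0,0],[0,0,0],[0,0,0],[0,0,0],[0,0,0],[0,0,0],[0,0,0],[0,0,0],[0,0,0],[0,0,0],[0,0,0],[0,0,0],[0,0,0],[0,0,0],[0,0,0],[0,0,0]]}' 0 | head -2
python3 -m creep '{"delta_pos":[[-0.008,-0.024,0],[-0.006,-0.02,0],[-0.004,-0.012,0],[-0.001,-0.006,0],[0,0,0],[0,0,0]],"twist":[[0,0,0],[0,0,0],[0,0,0],[0,0,0],[0,0,0],[0,0,0]]}' 0 | head -2
python3 - <<'E'
from workcell import *
import cv2,numpy as np
from h import *
c=camera_params("wrist");p,d=get_image("wrist");cv2.imwrite("pics/w2.png",p[:,:,::-1]);np.savez("w2.npz",p=p,d=d,**c)
W,p=cloud("w2.npz");print("pan",circ(W,(472,-424),80,50,70));
for n in("top","scene"):
    c=camera_params(n);p,d=get_image(n);np.savez(n+"1.npz",p=p,d=d,**c)
    W,p=cloud(n+"1.npz")
E
python3 g.py 471 -423 120
```

```text
t: 6.07
ee_pos: [469.7, -359.9, 203.5]
t: 6.57
ee_pos: [469.4, -422.7, 205.2]
pan (6601, [471.8, -421.9, 64.7, 58.8], 'bbox mid', [467.8, -422.1], 'ext', [121.0, 129.0, 7.0])
t 6.72 pos [ 470.1 -422.5  206.1] heading 71.4 tilt 0.05 F [-0.2  0.1 -4.9] w 55.0 grip 30.0 q [-0.75  0.41  1.6   0.    1.13 -2.  ]
delta tool mm [-1.1 -0.3 86.1]
```

View pics/w2.png

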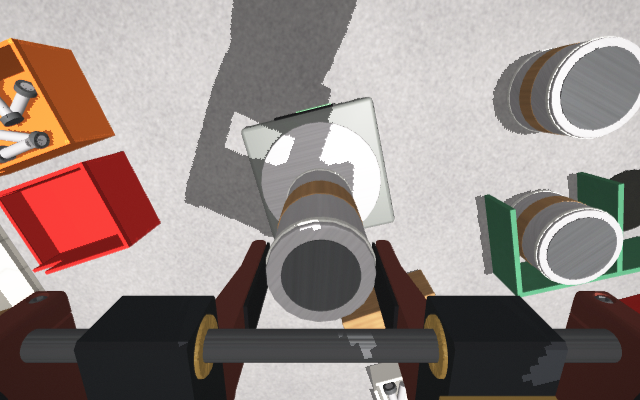

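The wrist view shows the canister upright between the fingers, its top at (320,275), over the pan at about (320,170), and the carton is clear. The pan centre measures (471,-423), so I'm lowering.

```bash
python3 -m creep '{"delta_pos":[[-0.001,0,0.01],[0,0,0.02],[0,0,0.016],[0,0,0.01],[0,0,0.006],[0,0,0.003],[0,0,0.002],[0,0,0.002],[0,0,0],[0,0,0]],"twist":[[0,0,0],[0,0,0],[0,0,0],[0,0,0],[0,0,0],[0,0,0],[0,0,0],[0,0,0],[0,0,0],[0,0,0]]}' 0
python3 -m creep '{"delta_pos":[[0,0,0.001],[0,0,0.001],[0,0,0.001],[0,0,0.001],[0,0,0.001],[0,0,0]],"twist":[[0,0,0],[0,0,0],[0,0,0],[0,0,0],[0,0,0],[0,0,0]]}' 0
```

```text
t: 7.55
ee_pos: [471.3, -424.4, 137.9]
orientation: [0.509, 3.099, -0.001]
ft_force: [0.4, 1.0, -4.3]
width: 55.5
grasp_force: 30.0
t: 8.05
ee_pos: [471.2, -424.4, 132.4]
orientation: [0.509, 3.1, -0.001]
ft_force: [0.2, -1.1, -3.0]
width: 55.5
grasp_force: 30.0
```

```bash
python3 -m creep '{"delta_pos":[[0,0,0.001],[0,0,0.001],[0,0,0.001],[0,0,0],[0,0,0]],"twist":[[0,0,0],[0,0,0],[0,0,0],[0,0,0],[0,0,0]]}' 0 | sed -n '2p;4p'
python3 -m creep '{"delta_pos":[[0,0,0.001],[0,0,0.001],[0,0,0],[0,0,0]],"twist":[[0,0,0],[0,0,0],[0,0,0],[0,0,0]]}' 0| sed -n '2p;4p'
```

```text
ee_pos: [471.2, -424.3, 129.5]
ft_force: [0.2, -0.4, -0.3]
ee_pos: [471.2, -424.3, 127.5]
ft_force: [0.1, -2.1, 1.3]
```

```bash
python3 -m creep '{"delta_pos":[[0,0,-0.001],[0,0,0],[0,0,0]],"twist":[[0,0,0],[0,0,0],[0,0,0]]}' 0| sed -n '2p;4p'
python3 -m creep '{"delta_pos":[[0,0,0],[0,0,0],[0,0,0],[0,0,0],[0,0,0],[0,0,0],[0,0,0],[0,0,0],[0,0,0],[0,0,0],[0,0,0],[0,0,0],[0,0,0],[0,0,0],[0,0,0],[0,0,0],[0,0,0],[0,0,0],[0,0,0],[0,0,0]],"twist":[[0,0,0],[0,0,0],[0,0,0],[0,0,0],[0,0,0],[0,0,0],[0,0,0],[0,0,0],[0,0,0],[0,0,0],[0,0,0],[0,0,0],[0,0,0],[0,0,0],[0,0,0],[0,0,0],[0,0,0],[0,0,0],[0,0,0],[0,0,0]]}' 1
python3 - <<'E'
from workcell import *
from h import *
for n in("wrist","top"):
    c=camera_params(n);p,d=get_image(n);np.savez(n+"2.npz",p=p,d=d,**c)
    W,_=cloud(n+"2.npz");print(n,circ(W,(471,-423),50,170,190))
E
```

```text
ee_pos: [471.1, -424.2, 128.4]
ft_force: [0.6, -2.6, 0.8]
t: 10.72
ee_pos: [471.0, -424.1, 128.3]
orientation: [0.509, 3.1, -0.0]
ft_force: [-1.1, 0.0, 0.3]
width: 87.9
grasp_force: 0.0
wrist (10545, [461.1, -419.6, 48.5, 181.1], 'bbox mid', [469.8, -420.5], 'ext', [57.0, 95.0, 20.0])
top (120, [470.8, -424.1, 29.0, 182.5], 'bbox mid', [470.8, -421.4], 'ext', [55.0, 39.0, 15.0])
```

```bash
python3 -m creep '{"delta_pos":[[0,0,0],[0,0,0],[0,0,0],[0,0,0],[0,0,0],[0,0,0],[0,0,0],[0,0,0],[0,0,0]],"twist":[[0,0,0],[0,0,0],[0,0,0],[0,0,0],[0,0,0],[0,0,0],[0,0,0],[0,0,0],[0,0,0]]}' 0
python3 -m creep '{"delta_pos":[[0,0,-0.004],[0,0,-0.01],[0,0,-0.02],[0,0,-0.024],[0,0,-0.016],[0,0,-0.008]],"twist":[[0,0,0],[0,0,0],[0,0,0],[0,0,0],[0,0,0],[0,0,0]]}' 0
python3 g.py 664 182 210
```

```text
t: 11.57
ee_pos: [471.0, -424.2, 128.3]
orientation: [0.509, 3.1, -0.0]
ft_force: [-0.8, -1.2, -0.2]
width: 55.5
grasp_force: 30.0
t: 12.07
ee_pos: [471.7, -424.4, 212.9]
orientation: [0.509, 3.098, -0.002]
ft_force: [0.1, -0.2, -4.5]
width: 55.2
grasp_force: 30.0
t 12.07 pos [ 471.7 -424.4  212.9] heading 71.33 tilt 0.14 F [ 0.1 -0.2 -4.5] w 55.2 grip 30.0 q [-0.75  0.41  1.59  0.    1.14 -2.  ]
delta tool mm [ 11.9 636.1   2.4]
```

```bash
python3 -m creep '{"delta_pos":[[0.0005,0.009,0],[0.0005,0.018,0],[0.0005,0.029,0],[0.0005,0.029,0],[0.0005,0.029,0],[0.0005,0.029,0],[0.0005,0.029,0],[0.0005,0.029,0],[0.0005,0.029,0],[0.0005,0.029,0],[0.0005,0.029,0],[0.0005,0.029,0],[0.0005,0.029,0],[0.0005,0.029,0],[0.0005,0.029,0],[0.0005,0.029,0],[0.0005,0.029,0],[0.0005,0.029,0],[0.0005,0.029,0],[0.0005,0.029,0]],"twist":[[0,0,0],[0,0,0],[0,0,0],[0,0,0],[0,0,0],[0,0,0],[0,0,0],[0,0,0],[0,0,0],[0,0,0],[0,0,0],[0,0,0],[0,0,0],[0,0,0],[0,0,0],[0,0,0],[0,0,0],[0,0,0],[0,0,0],[0,0,0]]}' 0 | head -2
python3 -m creep '{"delta_pos":[[0.0005,0.028,0],[0.0005,0.026,0],[0.0005,0.018,0],[0.0005,0.01,0],[0,0.005,0],[0,0,0],[0,0,0]],"twist":[[0,0,0],[0,0,0],[0,0,0],[0,0,0],[0,0,0],[0,0,0],[0,0,0]]}' 0 | head -2
python3 - <<'E'
from workcell import *
from h import *
c=camera_params("wrist");p,d=get_image("wrist");cv2.imwrite("pics/w3.png",p[:,:,::-1]);np.savez("w3.npz",p=p,d=d,**c)
W,p=cloud("w3.npz")
r,g,b=[p[...,i].astype(int) for i in range(3)]
m=(g>r+20)&(g>b+8)&(W[...,2]>52)&(W[...,2]<68)&(abs(W[...,1])<260)&(W[...,0]>540)&(W[...,0]<730)
q=W[m];print(len(q),q.min(0),q.max(0))
# left end wall and front tips, in crate frame guess
t=np.radians(-4.04);R=np.array([[np.cos(t),-np.sin(t)],[np.sin(t),np.cos(t)]])
l=(q[:,:2]-[639,-5])@R
for y0 in(232,116,0):
    s=l[abs(l[:,1]-y0)<15]; f=s[s[:,0]<40]
    if len(f)>5: print(y0,len(f),"wall y",np.median(f[:,1]).round(1),"front x",np.percentile(f[:,0],1).round(1))
bk=l[(l[:,0]>45)];print("back x",np.percentile(bk[:,0],[2,50,98]) if len(bk) else None)
E
python3 g.py 664 182 77
```

```text
t: 13.73
ee_pos: [635.8, 101.3, 208.5]
t: 14.32
ee_pos: [662.7, 181.4, 209.8]
4937 [ 576.56504769 -241.18009603   52.00018217] [716.63051904 235.48387408  64.60566802]
232 533 wall y 234.2 front x -54.1
116 600 wall y 119.1 front x -54.0
0 704 wall y 4.3 front x -54.0
back x [46.51232788 56.54621604 61.21475725]
t 14.37 pos [662.8 181.1 210. ] heading 71.28 tilt 0.06 F [-0.1  0.1 -4.9] w 55.3 grip 30.0 q [ 0.25  0.49  1.46 -0.    1.19 -0.99]
delta tool mm [ -0.9   1.4 133. ]
```

View pics/w3.png

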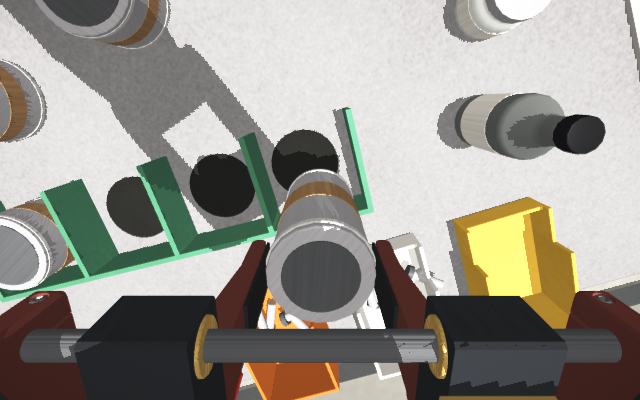

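The wrist view shows the canister hanging upright over cell 0, in front of its disc at (305,155), with the end wall at (355,150) and the bottle clear. The wall measurements put the crate origin at about (640,-3.5). I'm lowering the canister with a small offset to the back-left, which leaves room for the gripper body later.

```bash
python3 -m creep '{"delta_pos":[[-0.001,0.002,0.012],[0,0,0.026],[0,0,0.03],[0,0,0.026],[0,0,0.018],[0,0,0.01],[0,0,0.005],[0,0,0.002],[0,0,0],[0,0,0]],"twist":[[0,0,0],[0,0,0],[0,0,0],[0,0,0],[0,0,0],[0,0,0],[0,0,0],[0,0,0],[0,0,0],[0,0,0]]}' 0| sed -n '2p;4p'
python3 -m creep '{"delta_pos":[[0,0,0.001],[0,0,0.001],[0,0,0.001],[0,0,0]],"twist":[[0,0,0],[0,0,0],[0,0,0],[0,0,0]]}' 0| sed -n '2p;4p'
```

```text
ee_pos: [665.8, 184.0, 82.6]
ft_force: [-0.2, -0.1, -5.2]
ee_pos: [664.8, 183.9, 78.5]
ft_force: [-0.3, 0.5, -5.4]
```

```bash
python3 -m creep '{"delta_pos":[[0,0,0.001],[0,0,0.001],[0,0,0]],"twist":[[0,0,0],[0,0,0],[0,0,0]]}' 0| sed -n '2p;4p'
python3 -m creep '{"delta_pos":[[0,0,0.001],[0,0,0],[0,0,0]],"twist":[[0,0,0],[0,0,0],[0,0,0]]}' 0| sed -n '2p;4p'
```

```text
ee_pos: [665.1, 183.9, 76.7]
ft_force: [-0.8, -0.7, -0.4]
ee_pos: [665.5, 183.8, 76.7]
ft_force: [-1.2, -2.3, 5.5]
```

```bash
python3 -m creep '{"delta_pos":[[0,0,0],[0,0,0],[0,0,0],[0,0,0],[0,0,0],[0,0,0],[0,0,0]],"twist":[[0,0,0],[0,0,0],[0,0,0],[0,0,0],[0,0,0],[0,0,0],[0,0,0]]}' 1| tail -3
python3 -m creep '{"delta_pos":[[0,0,-0.005],[0,0,-0.015],[0,0,-0.03],[0,0,-0.03],[0,0,-0.03],[0,0,-0.02],[0,0,-0.01]],"twist":[[0,0,0],[0,0,0],[0,0,0],[0,0,0],[0,0,0],[0,0,0],[0,0,0]]}' 1| sed -n '1,2p;4,5p'
python3 - <<'E'
from workcell import *
from h import *
for n in("wrist","top","scene"):
    c=camera_params(n);p,d=get_image(n);np.savez(n+"4.npz",p=p,d=d,**c)
    W,_=cloud(n+"4.npz");print(n,"can",circ(W,(665,184),45,120,140),"\n A",circ(W,(421,40),60,70,90),"\n B",circ(W,(465,-146),60,70,90))
E
python3 g.py 440 -190 216 -29
```

```text
ft_force: [0.0, -0.5, -0.0]
width: 87.7
grasp_force: 0.0
t: 17.2
ee_pos: [666.6, 184.4, 220.6]
ft_force: [0.7, -0.3, 0.1]
width: 87.7
wrist can (2915, [664.6, 184.2, 28.8, 129.1], 'bbox mid', [664.6, 184.2], 'ext', [58.0, 57.0, 13.0]) 
 A (2521, [438.6, 36.9, 41.9, 78.9], 'bbox mid', [446.8, 37.0], 'ext', [42.0, 80.0, 12.0]) 
 B None
top can (34, [662.7, 195.8, 15.4, 129.3], 'bbox mid', [662.2, 195.7], 'ext', [13.0, 29.0, 11.0]) 
 A (682, [420.2, 39.7, 45.6, 80.2], 'bbox mid', [420.2, 39.6], 'ext', [90.0, 90.0, 19.0]) 
 B (673, [464.0, -145.8, 45.8, 80.4], 'bbox mid', [463.1, -146.0], 'ext', [87.0, 88.0, 18.0])
scene can (282, [666.8, 180.4, 29.9, 129.6], 'bbox mid', [666.6, 181.7], 'ext', [58.0, 57.0, 15.0]) 
 A (364, [426.1, 36.1, 49.0, 79.9], 'bbox mid', [424.8, 38.1], 'ext', [90.0, 91.0, 14.0]) 
 B (365, [469.0, -144.4, 48.2, 80.2], 'bbox mid', [468.1, -144.4], 'ext', [95.0, 92.0, 16.0])
t 17.35 pos [665.  184.  216.2] heading 71.33 tilt 0.09 F [-0.9 -0.2 -0.4] w 87.7 grip 0.0 q [ 0.25  0.49  1.45  0.    1.2  -0.99]
twist z 100.33 rows>= 15
delta tool mm [-4.362e+02 -1.550e+01 -3.000e-01]
```

```bash
python3 -m creep '{"delta_pos":[[0,0,0],[0,0,0],[0,0,0],[0,0,0],[0,0,0]],"twist":[[0,0,-3],[0,0,-6],[0,0,-5.6],[0,0,0],[0,0,0]]}' 0.57| sed -n '1,2p;5p'
python3 g.py 360 45.5 216 86
```

```text
t: 17.77
ee_pos: [663.9, 183.6, 213.4]
width: 57.9
t 17.77 pos [663.9 183.6 213.4] heading 85.77 tilt 0.17 F [-0.1  0.5 -0.4] w 57.9 grip 0.0 q [ 0.25  0.49  1.45 -0.    1.2  -1.24]
twist z -0.23 rows>= 1
delta tool mm [ 293.5 -159.    -1.6]
```

```bash
python3 -m creep '{"delta_pos":[[0.012,-0.0065,0],[0.024,-0.013,0],[0.028,-0.015,0],[0.028,-0.015,0],[0.028,-0.015,0],[0.028,-0.015,0],[0.028,-0.015,0],[0.028,-0.015,0],[0.028,-0.015,0],[0.028,-0.015,0],[0.022,-0.0135,0],[0.012,-0.006,0],[0,0,0],[0,0,0]],"twist":[[0,0,0],[0,0,0],[0,0,0],[0,0,0],[0,0,0],[0,0,0],[0,0,0],[0,0,0],[0,0,0],[0,0,0],[0,0,0],[0,0,0],[0,0,0],[0,0,0]]}' 0.57| sed -n '1,2p;5p'
python3 g.py 360 45.5 18 86
```

```text
t: 18.93
ee_pos: [361.1, 46.2, 215.6]
width: 50.1
t 18.93 pos [361.1  46.2 215.6] heading 85.82 tilt 0.09 F [ 0.3 -0.2  0.5] w 50.1 grip 0.0 q [ 0.09 -0.02  2.13  0.    1.03 -1.4 ]
twist z -0.18 rows>= 1
delta tool mm [  1.3  -0.9 197.6]
```

```bash
python3 -m creep '{"delta_pos":[[0.001,0,0.012],[0,-0.001,0.026],[0,0,0.03],[0,0,0.03],[0,0,0.03],[0,0,0.026],[0,0,0.02],[0,0,0.014],[0,0,0.009],[0,0,0],[0,0,0]],"twist":[[0,0,0],[0,0,0],[0,0,0],[0,0,0],[0,0,0],[0,0,0],[0,0,0],[0,0,0],[0,0,0],[0,0,0],[0,0,0]]}' 0.57
python3 g.py 493 65 18 86
```

```text
t: 19.85
ee_pos: [360.2, 45.6, 17.5]
orientation: [-0.112, -3.139, 0.0]
ft_force: [0.5, 0.2, 0.5]
width: 50.4
grasp_force: 0.0
t 19.85 pos [360.2  45.6  17.5] heading 85.93 tilt 0.06 F [0.5 0.2 0.5] w 50.4 grip 0.0 q [ 0.09  0.4   2.29  0.    0.46 -1.41]
twist z -0.07 rows>= 1
delta tool mm [-131.2   28.6   -0.6]
```

```bash
python3 -m creep '{"delta_pos":[[-0.003,0,0],[-0.004,0,0],[-0.004,0,0],[-0.004,0,0],[-0.004,0.001,0],[-0.006,0.0015,0],[-0.008,0.002,0],[-0.008,0.002,0],[-0.008,0.002,0],[-0.008,0.002,0],[-0.008,0.002,0],[-0.008,0.002,0],[-0.008,0.002,0],[-0.008,0.002,0],[-0.008,0.002,0],[-0.006,0.0015,0],[-0.004,0.001,0],[-0.003,0,0],[-0.002,0,0],[0,0,0]],"twist":[[0,0,0],[0,0,0],[0,0,0],[0,0,0],[0,0,0],[0,0,0],[0,0,0],[0,0,0],[0,0,0],[0,0,0],[0,0,0],[0,0,0],[0,0,0],[0,0,0],[0,0,0],[0,0,0],[0,0,0],[0,0,0],[0,0,0],[0,0,0]]}' 0.57
python3 - <<'E'
from workcell import *
from h import *
for n in("top","scene"):
    c=camera_params(n);p,d=get_image(n);np.savez(n+"5.npz",p=p,d=d,**c)
    W,_=cloud(n+"5.npz");print(n,circ(W,(535,62),60,74,87))
cv2.imwrite("pics/s5.png",p[:,:,::-1])
E
python3 g.py 601 57.4 18 86
```

```text
t: 21.52
ee_pos: [472.5, 60.2, 18.3]
orientation: [-0.111, -3.139, 0.0]
ft_force: [-3.7, -0.2, 2.0]
width: 50.2
grasp_force: 2.6
top (174, [529.1, 57.1, 39.7, 79.7], 'bbox mid', [536.8, 58.6], 'ext', [51.0, 75.0, 12.0])
scene (450, [520.1, 59.1, 49.0, 80.4], 'bbox mid', [522.0, 55.8], 'ext', [92.0, 90.0, 12.0])
t 21.62 pos [472.5  60.2  18.3] heading 85.93 tilt 0.01 F [-4.   0.7  1.2] w 50.0 grip 2.5 q [ 0.1   0.5   2.05  0.    0.6  -1.4 ]
twist z -0.07 rows>= 1
delta tool mm [-128.3    6.2    0.3]
```

View pics/s5.png

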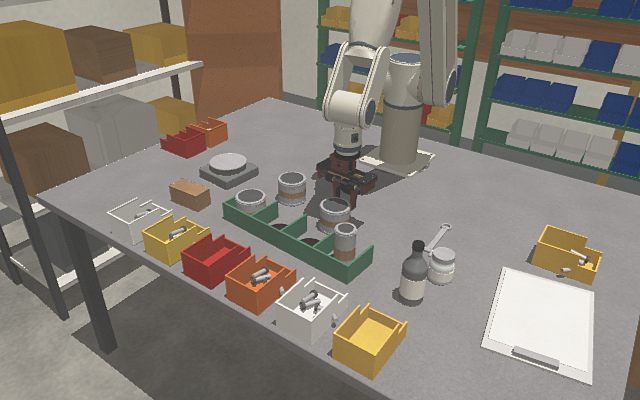

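The scene view shows tin A upright at (335,215) in front of cell 1, cradled by the fingers, with the canister upright in cell 0 at (345,240). The tin is at about (519,57) and needs about 6 mm more to the left, then straight in.

```bash
python3 -m creep '{"delta_pos":[[-0.003,0,0],[-0.006,0.001,0],[-0.008,0.002,0],[-0.008,0.002,0],[-0.008,0.001,0],[-0.008,0,0],[-0.008,0,0],[-0.008,0,0],[-0.008,0,0],[-0.008,0,0],[-0.008,0,0],[-0.008,0,0],[-0.008,0,0],[-0.008,0,0],[-0.006,0,0],[-0.004,0,0],[-0.003,0,0],[-0.002,0,0],[0,0,0],[0,0,0]],"twist":[[0,0,0],[0,0,0],[0,0,0],[0,0,0],[0,0,0],[0,0,0],[0,0,0],[0,0,0],[0,0,0],[0,0,0],[0,0,0],[0,0,0],[0,0,0],[0,0,0],[0,0,0],[0,0,0],[0,0,0],[0,0,0],[0,0,0],[0,0,0]]}' 0.57
python3 - <<'E'
from workcell import *
from h import *
for n in("top","scene"):
    c=camera_params(n);p,d=get_image(n);np.savez(n+"6.npz",p=p,d=d,**c)
    W,_=cloud(n+"6.npz");print(n,circ(W,(640,55),60,72,87),"packed",circ(W,(627,-178),60,72,87))
E
python3 g.py 601 57.4 18 86
```

```text
t: 23.28
ee_pos: [593.1, 57.7, 18.3]
orientation: [0.111, 3.139, -0.0]
ft_force: [-1.3, 0.6, -0.1]
width: 50.3
grasp_force: 1.8
top None packed (653, [625.7, -178.5, 46.3, 80.0], 'bbox mid', [625.6, -177.1], 'ext', [90.0, 89.0, 14.0])
scene (590, [635.8, 55.7, 56.0, 80.2], 'bbox mid', [638.1, 52.6], 'ext', [104.0, 92.0, 15.0]) packed (423, [629.1, -176.8, 49.4, 80.2], 'bbox mid', [629.1, -177.3], 'ext', [96.0, 90.0, 13.0])
t 23.38 pos [593.   57.6  18.4] heading 85.94 tilt 0.06 F [-1.5 -0.4 -0.5] w 50.4 grip 1.5 q [ 0.08  0.61  1.78 -0.    0.74 -1.42]
twist z -0.06 rows>= 1
delta tool mm [-8.   0.3  0.4]
```

```bash
python3 -m creep '{"delta_pos":[[-0.002,0,0],[-0.003,0,0],[-0.003,0,0],[-0.001,0,0],[0,0,0],[0,0,0]],"twist":[[0,0,0],[0,0,0],[0,0,0],[0,0,0],[0,0,0],[0,0,0]]}' 0.57 | sed -n '1,2p;4,6p'
python3 -m creep '{"delta_pos":[[0.004,0,0],[0.012,0,0],[0.02,0,0],[0.016,0,0],[0.008,0,-0.01],[0,0,-0.025],[0,0,-0.03],[0,0,-0.03],[0,0,-0.03],[0,0,-0.03],[0,0,-0.025],[0,0,-0.015],[0,0,0],[0,0,0]],"twist":[[0,0,0],[0,0,0],[0,0,0],[0,0,0],[0,0,0],[0,0,0],[0,0,0],[0,0,0],[0,0,0],[0,0,0],[0,0,0],[0,0,0],[0,0,0],[0,0,0]]}' 0.57 | sed -n '1,2p;4,6p'
cat > m.py <<'E'
from workcell import *
from h import *
t=np.radians(-4.04);R=np.array([[np.cos(t),-np.sin(t)],[np.sin(t),np.cos(t)]])
g=dict(can=(665,184,50,120,140),c1=(644,54,60,74,87),c2=(636,-61,60,74,87),c3=(627,-178,60,74,87),B=(466,-146,60,74,87))
for n in("wrist","top","scene"):
    c=camera_params(n);p,d=get_image(n);cv2.imwrite("pics/m_%s.png"%n,p[:,:,::-1]);np.savez(n+"m.npz",p=p,d=d,**c)
    W,_=cloud(n+"m.npz")
    for k,v in g.items():
        r=circ(W,v[:2],*v[2:])
        if r: print(n,k,r[0],r[1],r[3],"crate",((np.array(r[1][:2])-[640,-3.5])@R).round(1))
E
python3 m.py; python3 g.py 436 -199 166 -29
```

```text
t: 23.88
ee_pos: [602.0, 57.1, 18.3]
ft_force: [-1.4, 0.4, 0.2]
width: 49.4
grasp_force: 1.8
t: 25.05
ee_pos: [542.5, 61.3, 214.0]
ft_force: [-0.1, -0.6, -0.7]
width: 50.0
grasp_force: 0.0
wrist can 851 [656.6, 184.4, 27.6, 128.7] [646.3, 184.4] crate [  3.3 188.6]
wrist c1 4388 [647.7, 55.2, 45.9, 79.4] [647.4, 54.8] crate [ 3.5 59.1]
wrist c3 4438 [626.8, -175.3, 45.6, 79.2] [626.4, -175.2] crate [  -1.1 -172.3]
wrist B 6887 [465.1, -143.2, 45.9, 79.2] [465.0, -142.9] crate [-164.6 -151.7]
top can 243 [663.4, 182.9, 28.5, 129.7] [662.3, 182.6] crate [ 10.2 187.6]
top c1 159 [651.6, 54.7, 42.0, 80.0] [657.6, 57.4] crate [ 7.5 58.9]
top c3 635 [626.0, -177.9, 46.1, 80.1] [625.8, -177.7] crate [  -1.7 -175. ]
top B 656 [463.8, -145.8, 45.6, 80.3] [463.0, -146.2] crate [-165.7 -154.4]
scene can 284 [666.7, 179.9, 31.5, 129.7] [667.9, 182.0] crate [ 13.7 184.8]
scene c1 528 [651.5, 50.8, 47.6, 80.2] [651.4, 52.8] crate [ 7.6 55. ]
scene c3 407 [631.4, -177.8, 47.7, 80.2] [630.9, -178.5] crate [   3.7 -174.5]
scene B 339 [467.8, -143.3, 48.6, 80.5] [468.4, -145.9] crate [-161.9 -151.6]
t 25.2 pos [540.9  61.2 211.7] heading 85.93 tilt 0.13 F [-1.  -0.  -0.1] w 50.4 grip 0.0 q [ 0.09  0.28  1.79 -0.    1.08 -1.41]
twist z 114.93 rows>= 17
delta tool mm [-278.4   34.5   46. ]
```

Tin A stands in cell 1 at crate (3.5, 59), upright and inside. Now for tin B at (465,-145): first a sideways push to cell 2's centre line.

```bash
python3 -m creep '{"delta_pos":[[0,0,0],[0,0,0],[0,0,0],[0,0,0],[0,0,0],[0,0,0],[0,0,0],[0,0,0],[0,0,0],[0,0,0],[0,0,0],[0,0,0],[0,0,0],[0,0,0],[0,0,0],[0,0,0],[0,0,0],[0,0,0],[0,0,0],[0,0,0]],"twist":[[0,0,3],[0,0,6],[0,0,6.5],[0,0,6.5],[0,0,6.5],[0,0,6.5],[0,0,6.5],[0,0,6.5],[0,0,6.5],[0,0,6.5],[0,0,6.5],[0,0,6.5],[0,0,6.5],[0,0,6.5],[0,0,6.5],[0,0,6],[0,0,6],[0,0,3.5],[0,0,0],[0,0,0]]}' 0.57 | sed -n '1,2p'
python3 g.py 441 -202 212 -23
```

```text
t: 26.87
ee_pos: [541.2, 61.2, 212.0]
t 26.87 pos [541.2  61.2 212. ] heading -22.95 tilt 0.12 F [ 0.5 -0.6  0.7] w 50.3 grip 0.0 q [ 0.09  0.28  1.78 -0.    1.08  0.49]
twist z 0.05 rows>= 1
delta tool mm [-281.4   10.6    0.3]
```

```bash
python3 -m creep '{"delta_pos":[[-0.009,0,0],[-0.02,0.001,0],[-0.028,0.001,0],[-0.028,0.001,0],[-0.028,0.001,0],[-0.028,0.001,0],[-0.028,0.001,0],[-0.028,0.001,0],[-0.028,0.001,0],[-0.026,0.001,0],[-0.02,0.001,0],[-0.01,0.0005,0],[0,0,0],[0,0,0]],"twist":[[0,0,0],[0,0,0],[0,0,0],[0,0,0],[0,0,0],[0,0,0],[0,0,0],[0,0,0],[0,0,0],[0,0,0],[0,0,0],[0,0,0],[0,0,0],[0,0,0]]}' 0.57 | sed -n '1,2p'
python3 g.py 441 -202 18
```

```text
t: 28.03
ee_pos: [441.1, -201.4, 213.1]
t 28.03 pos [ 441.1 -201.4  213.1] heading -23.11 tilt 0.03 F [ 0.3 -0.8 -0.4] w 49.7 grip 0.0 q [-0.45  0.18  1.91  0.    1.05 -0.05]
delta tool mm [ -0.7   0.2 195.1]
```

```bash
python3 -m creep '{"delta_pos":[[0,0,0.011],[0,0,0.026],[0,0,0.03],[0,0,0.03],[0,0,0.03],[0,0,0.026],[0,0,0.02],[0,0,0.014],[0,0,0.008],[0,0,0],[0,0,0]],"twist":[[0,0,0],[0,0,0],[0,0,0],[0,0,0],[0,0,0],[0,0,0],[0,0,0],[0,0,0],[0,0,0],[0,0,0],[0,0,0]]}' 0.57 | sed -n '1,2p;4p'
python3 -m creep '{"delta_pos":[[0.003,0,0],[0.004,0,0],[0.004,0,0],[0.004,0,0],[0.004,0,0],[0.006,0,0],[0.008,0,0],[0.008,0,0],[0.008,0,0],[0.008,0,0],[0.008,0,0],[0.008,0,0],[0.008,0,0],[0.008,0,0],[0.008,0,0],[0.006,0,0],[0.005,0,0],[0.004,0,0],[0.002,0,0],[0,0,0]],"twist":[[0,0,0],[0,0,0],[0,0,0],[0,0,0],[0,0,0],[0,0,0],[0,0,0],[0,0,0],[0,0,0],[0,0,0],[0,0,0],[0,0,0],[0,0,0],[0,0,0],[0,0,0],[0,0,0],[0,0,0],[0,0,0],[0,0,0],[0,0,0]]}' 0.57 | sed -n '1,2p;4p'
python3 - <<'E'
from workcell import *
from h import *
for n in("top","scene"):
    c=camera_params(n);p,d=get_image(n);np.savez(n+"7.npz",p=p,d=d,**c)
    W,_=cloud(n+"7.npz");print(n,circ(W,(503,-52),55,74,87))
E
python3 g.py
```

```text
t: 28.95
ee_pos: [441.7, -200.7, 18.3]
ft_force: [0.4, 0.0, 0.5]
t: 30.62
ee_pos: [486.4, -96.3, 18.8]
ft_force: [-1.0, -2.6, 1.6]
top (269, [503.0, -43.8, 42.5, 80.1], 'bbox mid', [503.1, -31.5], 'ext', [84.0, 44.0, 12.0])
scene (411, [501.8, -54.5, 52.4, 80.2], 'bbox mid', [507.2, -55.9], 'ext', [93.0, 95.0, 12.0])
t 30.72 pos [486.3 -96.4  18.6] heading -23.06 tilt 0.04 F [ 0.6 -1.6  2.3] w 50.2 grip 1.2 q [-0.22  0.51  2.01  0.    0.62  0.18]
```

```bash
python3 -m creep '{"delta_pos":[[-0.004,0,0],[-0.012,0,0],[-0.014,0,-0.008],[-0.006,0,-0.022],[0,0,-0.03],[0,0,-0.03],[0,0,-0.02],[0,0,-0.01],[0,0,0]],"twist":[[0,0,0],[0,0,0],[0,0,0],[0,0,0],[0,0,0],[0,0,0],[0,0,0],[0,0,0],[0,0,0]]}' 0.57 | sed -n '1,2p;4p'
python3 -m creep '{"delta_pos":[[0,0,0],[0,0,0],[0,0,0],[0,0,0],[0,0,0],[0,0,0],[0,0,0],[0,0,0],[0,0,0],[0,0,0],[0,0,0],[0,0,0],[0,0,0],[0,0,0]],"twist":[[0,0,3],[0,0,6],[0,0,6.5],[0,0,6.5],[0,0,6.5],[0,0,6.5],[0,0,6.5],[0,0,6.5],[0,0,6.5],[0,0,6.5],[0,0,6],[0,0,4],[0,0,0],[0,0,0]]}' 0.57 | sed -n '1,2p;4p'
python3 m.py | grep -v "B"
python3 - <<'E'
from h import *
for n in("wrist","top","scene"):
    W,_=cloud(n+"m.npz");print(n,circ(W,(505,-53),60,74,87))
E
python3 g.py 441 -48.5 138 -94
```

```text
t: 31.47
ee_pos: [473.0, -130.5, 140.1]
ft_force: [0.6, 0.2, 0.5]
t: 32.63
ee_pos: [470.9, -129.5, 136.9]
ft_force: [-0.8, -0.2, -0.4]
wrist c1 3849 [622.1, 49.8, 37.2, 79.3] [617.2, 49.8] crate [-21.6  51.9]
wrist c3 5090 [614.9, -175.6, 44.0, 79.2] [599.9, -175.6] crate [ -12.9 -173.4]
top can 284 [662.2, 182.8, 28.7, 129.4] [661.8, 182.7] crate [  9.  187.4]
top c1 626 [646.8, 53.3, 45.6, 80.0] [647.1, 54.5] crate [ 2.8 57.1]
top c3 650 [625.6, -177.4, 45.7, 80.0] [625.6, -177.3] crate [  -2.1 -174.5]
scene can 283 [668.2, 182.7, 30.0, 129.4] [668.1, 181.5] crate [ 15.  187.7]
scene c1 528 [650.5, 52.2, 48.0, 80.2] [650.2, 52.3] crate [ 6.5 56.3]
scene c3 403 [630.4, -176.7, 47.7, 80.2] [630.2, -178.8] crate [   2.6 -173.4]
wrist (9993, [504.0, -51.6, 45.8, 79.4], 'bbox mid', [504.2, -52.2], 'ext', [90.0, 90.0, 8.0])
top (429, [502.6, -53.3, 45.7, 80.1], 'bbox mid', [501.7, -51.9], 'ext', [88.0, 85.0, 13.0])
scene (390, [506.4, -52.1, 48.7, 80.4], 'bbox mid', [506.2, -54.5], 'ext', [97.0, 91.0, 12.0])
t 32.78 pos [ 471.5 -129.6  137.7] heading -93.98 tilt 0.06 F [-0.2 -0.5 -0.3] w 50.2 grip 0.0 q [-0.29  0.3   1.96  0.    0.88  1.35]
twist z 0.02 rows>= 1
delta tool mm [-36.1 -78.7  -0.3]
```

```bash
python3 -m creep '{"delta_pos":[[-0.004,-0.009,0],[-0.008,-0.018,0],[-0.01,-0.022,0],[-0.008,-0.017,0],[-0.006,-0.011,0],[0,-0.003,0],[0,0,0.01],[0,0,0.025],[0,0,0.03],[0,0,0.025],[0,0,0.018],[0,0,0.01],[0,0,0.002],[0,0,0],[0,0,0]],"twist":[[0,0,0],[0,0,0],[0,0,0],[0,0,0],[0,0,0],[0,0,0],[0,0,0],[0,0,0],[0,0,0],[0,0,0],[0,0,0],[0,0,0],[0,0,0],[0,0,0],[0,0,0]]}' 0.57 | sed -n '1,2p;4p'
python3 g.py 592 -58.3 18
```

```text
t: 34.03
ee_pos: [442.4, -47.6, 18.7]
ft_force: [0.7, -0.4, 0.2]
t 34.03 pos [442.4 -47.6  18.7] heading -94.08 tilt 0.06 F [ 0.7 -0.4  0.2] w 50.4 grip 0.0 q [-0.13  0.46  2.12 -0.    0.56  1.51]
delta tool mm [1.5e+02 1.0e-01 9.0e-01]
```

```bash
python3 -m creep '{"delta_pos":[[0.003,0,0],[0.004,0,0],[0.004,0,0],[0.004,0,0],[0.005,0,0],[0.006,0,0],[0.008,0,0],[0.008,0,0],[0.008,0,0],[0.008,0,0],[0.008,0,0],[0.008,0,0],[0.008,0,0],[0.008,0,0],[0.008,0,0],[0.006,0,0],[0.004,0,0],[0.002,0,0],[0,0,0],[0,0,0]],"twist":[[0,0,0],[0,0,0],[0,0,0],[0,0,0],[0,0,0],[0,0,0],[0,0,0],[0,0,0],[0,0,0],[0,0,0],[0,0,0],[0,0,0],[0,0,0],[0,0,0],[0,0,0],[0,0,0],[0,0,0],[0,0,0],[0,0,0],[0,0,0]]}' 0.57 | sed -n '1,2p;4p'
python3 - <<'E'
from workcell import *
from h import *
for n in("top","scene"):
    c=camera_params(n);p,d=get_image(n);np.savez(n+"8.npz",p=p,d=d,**c)
    W,_=cloud(n+"8.npz");print(n,circ(W,(599,-59),55,74,87))
E
python3 g.py 592 -58.3 18
```

```text
t: 35.7
ee_pos: [551.1, -54.9, 18.2]
ft_force: [-4.2, 0.3, 0.3]
top (17, [625.0, -51.8, 27.5, 78.7], 'bbox mid', [627.0, -51.8], 'ext', [26.0, 50.0, 9.0])
scene (467, [594.8, -58.2, 51.2, 80.4], 'bbox mid', [597.2, -57.7], 'ext', [96.0, 91.0, 13.0])
t 35.8 pos [551.1 -54.9  18.2] heading -94.07 tilt 0.03 F [-4.2  1.1  1.1] w 49.8 grip 2.7 q [-0.12  0.57  1.88  0.    0.69  1.52]
delta tool mm [41.1  0.5  0.2]
```

Tin B is entering cell 2 on centre and the force is low. I'm finishing the push and backing out.

```bash
python3 -m creep '{"delta_pos":[[0.003,0,0],[0.005,0,0],[0.006,0,0],[0.006,0,0],[0.006,0,0],[0.005,0,0],[0.004,0,0],[0.003,0,0],[0.002,0,0],[0.001,0,0],[0,0,0],[0,0,0]],"twist":[[0,0,0],[0,0,0],[0,0,0],[0,0,0],[0,0,0],[0,0,0],[0,0,0],[0,0,0],[0,0,0],[0,0,0],[0,0,0],[0,0,0]]}' 0.57 | sed -n '1,2p;4p'
python3 -m creep '{"delta_pos":[[-0.004,0,0],[-0.012,0,0],[-0.02,0,0],[-0.02,0,0],[-0.02,0,-0.01],[-0.015,0,-0.025],[-0.005,0,-0.03],[0,0,-0.03],[0,0,-0.03],[0,0,-0.03],[0,0,-0.025],[0,0,-0.015],[0,0,0],[0,0,0]],"twist":[[0,0,0],[0,0,0],[0,0,0],[0,0,0],[0,0,0],[0,0,0],[0,0,0],[0,0,0],[0,0,0],[0,0,0],[0,0,0],[0,0,0],[0,0,0],[0,0,0]]}' 0.57 | sed -n '1,2p;4,6p'
python3 m.py
```

```text
t: 36.8
ee_pos: [592.5, -58.0, 18.2]
ft_force: [-2.7, 0.6, -1.0]
t: 37.97
ee_pos: [497.4, -51.2, 214.0]
ft_force: [1.0, -0.1, -0.7]
width: 49.8
grasp_force: 0.0
wrist can 2029 [653.2, 175.3, 24.5, 128.9] [651.9, 174.2] crate [  0.6 179.3]
wrist c1 6985 [647.2, 54.5, 45.5, 79.5] [638.7, 54.2] crate [ 3.1 58.4]
wrist c2 7042 [638.7, -60.0, 45.8, 79.4] [630.4, -59.8] crate [  2.7 -56.5]
wrist c3 7361 [626.5, -175.6, 45.5, 79.3] [620.3, -175.8] crate [  -1.3 -172.6]
top can 283 [663.5, 182.0, 28.8, 129.4] [662.4, 182.2] crate [ 10.4 186.7]
top c1 641 [646.7, 53.2, 45.6, 79.9] [647.0, 54.5] crate [ 2.7 57. ]
top c2 619 [637.1, -61.7, 45.3, 80.0] [638.0, -61.5] crate [  1.2 -58.3]
top c3 630 [625.6, -177.9, 45.7, 80.2] [627.1, -177.6] crate [  -2.1 -175. ]
scene can 279 [666.2, 181.7, 30.3, 129.6] [667.3, 181.4] crate [ 13.1 186.6]
scene c1 529 [650.3, 53.1, 47.7, 80.2] [651.8, 51.8] crate [ 6.3 57.2]
scene c2 464 [643.0, -64.2, 48.0, 80.4] [642.1, -61.5] crate [  7.3 -60.3]
scene c3 403 [630.6, -177.5, 46.7, 80.3] [630.4, -178.1] crate [   2.9 -174.2]
```

View pics/m_top.png

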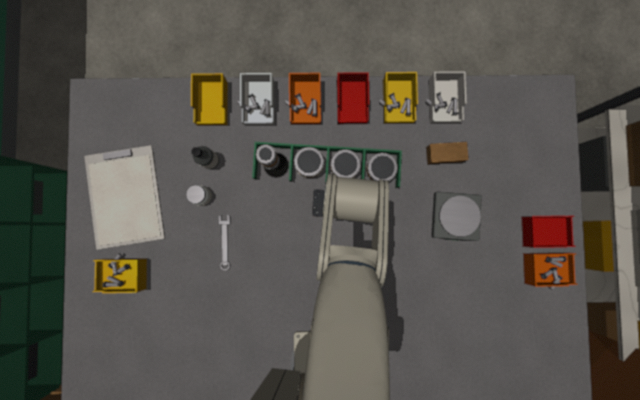

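View pics/m_scene.png

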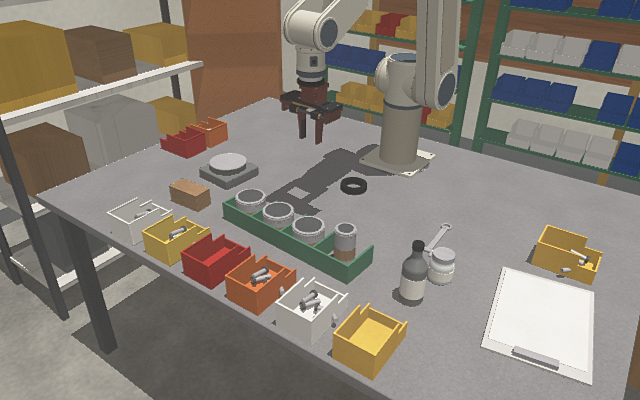

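Both views show the crate full: the canister at top-view (267,155) and tins at (309,161), (345,163) and (382,167). All stand upright inside their cells, the ring, spanner, jar, oil and carton are where they were, and the arm is clear. I'm handing in.

```bash
python3 -c "
from workcell import close_job;print(close_job())"
```

```text
the job is handed in; nothing more can be done
None
```

The canister was weighed on the scale, then packed upright in cell 0; the two loose tins were slid into cells 1 and 2, the packed tin stayed in cell 3, nothing else was moved, and the job was handed in at about 38 s of the 72 s allowed.

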